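# Index the sample turntable with its worm crank and lock it

## Task

Wind the red crank clockwise (seen from above, two to three turns) until the sample turntable has moved on by one division and the next slot in its rim is under the yellow bracket, then take the blue locking pin from its wooden block and put it fully home through the bracket into that slot, and let go. The crank's arm is adjustable and its spindle a little off the middle of its rubber boss, so let the handle lead you and keep the pull on it towards or away from the spindle under 15 N, do not force the pin down (under 40 N), and leave the other goods where they are.

Things in the scene. Friction and masses are not known exactly. Their poses are not given: they have to be found in the camera images.
- stand: green steel stand, fixed; origin on the table under the turntable's upright axis. Turntable: about 245 mm across, low sample cups on it, eight slots 45 degrees apart in its rim; driven only by the crank through a self-locking worm, 24 crank turns to one turn of the table, both the same way round.
- turntable (a joint): angle of the turntable, rad, growing clockwise seen from above. 0: the previous slot is under the yellow bracket; 0.785 (one division): the next slot is under it. Starts 0.06 to 0.21 past 0. A division is 3 clockwise turns of the crank. It can be wound back if overshot.
- handle: red upright crank handle, 22 mm diameter, 46 mm tall, origin at its centre, 124 mm above the table; the crank arm is 26 mm below. It spins freely on its own axis and runs on a level circle of 36 to 46 mm radius (adjustable arm) about the true spindle. Turning takes 3 N; its rubber seat gives 0.2 mm per N along the arm. More than 15 N towards or away from the spindle harms it.
- post (a joint): how far the handle is pushed out of its rest place in the rubber seat, along the crank arm, m: 0 at rest, positive away from the spindle; 5 N per mm. Harmed beyond 0.003 either way.
- boss (a point): centre of the round black rubber boss (60 mm across) on the 110 mm square green gearbox, given at the height of the handle's centre. The upright spindle axis lies 4 to 12 mm to one side of this point, so the circle must be found by feel, giving way to the side force.
- pin: loose locking pin, upright, 80 g: blue grip 24 mm diameter, 46 mm tall; below it a steel shank 12 mm diameter, 32 mm long, tapered tip. Origin at the grip's centre: the grip's underside is 23 mm and the tip 55 mm lower. It starts in a hole in a wooden block (60 mm square, 45 mm tall), grip resting on the block.
- lock_hole (a point): middle of the mouth of the upright 13.6 mm hole in the yellow bracket (36 mm square, 14 mm thick, top 66 mm above the table). The turntable's rim passes 18 mm below this point, its slots 15.6 mm wide. Pin home: its grip rests on the bracket, pin origin 23 mm above this point; with no slot below, it stops on the rim 14 mm higher.
- syrup: bystander: yellow juice bottle, 62 mm across, 170 mm tall; origin under its foot. Leave alone.
- sauce: bystander: brown jar with red lid, 68 mm across, 130 mm tall; origin under its foot. Leave alone.
- red_lump: bystander: loose lump of red clay, about 60 mm; origin under its foot. Leave alone.
- grey_stone: bystander: loose grey stone, about 52 mm; origin under its foot. Leave alone.
- dark_lump: bystander: loose dark red lump, about 50 mm; origin under its foot. Leave alone.
- scoop: bystander: spoon lying on the table; origin under its middle. Leave alone.
- sample_bowl: bystander: blue bowl, 100 mm across, 45 mm tall; origin under its foot. Leave alone.
Mind the look-alikes: they are no part of the job. There is more than one size of the pin; the job needs the smallest.

How it is judged:
By the outcome, as a careful person would: the job done as asked, in the order asked, and still so for the second after the job is handed in, with the robot touching nothing.
It also fails if it takes over 72 s, if anything falls off the work surface, if the arm or the gripper's body presses on something with over 40 N, if the wrist force passes 120 N, or if a joint passes its speed limit or range.

## Robot

A 7-joint arm with a two-finger parallel gripper is mounted at the origin on the work surface. World frame = base frame: x ahead of the robot, y to its left, z up, the work surface at z = 0. Lengths are in m, angles in rad, forces in N, time in s.
With the tool pointing down it reaches from about 0.425 to 0.875 m from the base axis. Payload 4.7 kg.
Tool frame: the origin (TCP) lies on the centre line of the jaws, within the pads' length; the fingertips stand 19 mm ahead of it and the grasp point (between the pads) is the TCP (ctrl.nose_length is the distance from the TCP to the fingertips, in m); z points along the fingers, x is the direction in which the jaws open and shut, and the axes are right-handed (so a half turn about z gives the same grasp; the last joint's range is limited). The gripper opens to 87 mm and grips with 3 to 60 N. Pads are 19 mm wide; open, the fingers measure 117 mm over their backs; the gripper's body (75 mm by 190 mm) begins 51 mm behind the grasp point.
Start: joints at [1.205, 0.321, -0.07, 1.45, 0.023, 1.371, -0.057], TCP at [0.241, -0.604, 0.242] pointing down, gripper open.
Joint ranges: [-2.86, 2.86], [-0.3, 2.09], [-1.38, 1.24], [0.06, 2.45], [-1.56, 4.7], [0.09, 2.05], [-2.69, 2.69]. Speed limits (rad/s): [2.57, 2.57, 3.14, 3.14, 3.14, 3.14, 3.14].

## Interface

Orientations are given as a rotation vector (axis times angle).
In Python, from bench import ctrl gives the robot as it stands. The module is installed in compiled form; this text tells all that it offers.
- The arm moves only by the shell command python3 -m crank 'ROWS' [OPENING] [FORCE]. ROWS is a JSON object of lists of equal length, an entry for each row: "dp": the shift along the tool's x, y, z in cm, a list of three; "delta_rot": the turn, a rotation vector about the tool's x, y, z in rad, a list of three. In form: {"dp": [[x, y, z], ...], "delta_rot": [[rx, ry, rz], ...]}. A call has exactly 8 rows; each row shifts and turns the commanded pose from where the row before left it, along the tool's axes as they then stand; what a row does not reach is not made up. A row lasts 1/10 s, in which the tool goes at most 50 mm and 8.59 degrees, less where a joint would pass 70% of its speed; a pose out of reach is approached as far as the arm can. A call with a gripper value outside its range is refused whole. OPENING is the finger opening in cm, from 0 to 8.7, set as the call begins (- or left out, the last holds). The fingers move at their own pace and stop on an object; FORCE is the grip in N (left out, the last holds). Time passes only in rows, so rows that do not move let the fingers close, or fill a call up. It gives the time, the measured TCP pose, the force and the opening at its end, in the units of the state.
- ctrl.get_state(): the state, without advancing time (a new reading comes with each control period).
- ctrl.get_image(name): name is "scene" or "top" or "wrist"; returns the picture (420x560x3 uint8, blue, green, red); there is no depth.
- ctrl.camera_info(name): a dict with "camera_matrix" (3x3 intrinsics, pixels), "xyz" and "orientation" of the camera in the world. Camera axes: x right, y down, z forward; pixel columns grow to the right and rows downward; lengths in m; the calibration is good to about 2 mm. The wrist camera is an equidistant fisheye: a pixel r from the principal point sees the ray r / f radians off the axis. A picture is of the moment at which its call begins: read the wrist's pose just before it. camera_info takes no time and is no camera call; for the wrist camera it gives the pose at the moment of the call.
- ctrl.close_job(): hands the job in, once; it reports no verdict.
The state is a dict: "time": time; "joint_positions": joint angles; "qd": joint speeds; "joint_torque": joint torques, N m; "position": TCP position; "tool_rot": TCP orientation; "ft_force": force on the tool from outside, world axes, zero at the start; "torque": the same for the moment, N m; "grip_width": opening from 0.0 (shut) to 1.0 (fully open).
Only numpy, scipy, OpenCV 4.12 (cv2) and the standard library are available. Lean on these libraries where they do the work, as an engineer would, in place of code of your own. Each camera call takes 0.05 s, during which the arm holds its last target.

## Working session

There is one attempt and no reset: what is moved stays moved. The work goes in short steps, Python scripts to look and compute and a shell command to move; the robot and the scene stay as the last step left them, time stands still between calls to the robot, and variables do not carry over. Pictures are saved under pics/ and viewed, and the job is handed in when it is done.

```bash
mkdir -p pics; ls; python3 - <<'E'
from bench import ctrl
import cv2
print(ctrl.get_state())
for n in ["scene","top","wrist"]:
    i=ctrl.camera_info(n); print(n,i)
    cv2.imwrite(f"pics/a_{n}.png",ctrl.get_image(n))
E
```

```text
pics
{'time': 0.0, 'joint_positions': array([ 1.20510418,  0.32184845, -0.0701115 ,  1.45167857,  0.02262978,
        1.37080184, -0.05690897]), 'qd': array([ 2.79620574e-04, -1.00291932e-03,  4.57636742e-04, -1.07051872e-03,
        8.07385113e-05, -2.81190511e-03, -3.54791628e-04]), 'joint_torque': array([ 5.87280938e-04, -4.91287744e+01, -4.03830204e-01, -3.12524199e+01,
       -6.39863173e-02,  4.37680143e-02,  1.84476576e-04]), 'position': array([ 0.24074033, -0.60321302,  0.24044339]), 'tool_rot': array([-2.60004523,  1.76157019,  0.00263344]), 'ft_force': array([ 0.1313092 ,  0.79518514, -0.22305158]), 'torque': array([-0.0479171 , -0.00509151,  0.03443581]), 'grip_width': 0.9981957096035158}
scene {'camera_matrix': array([[481.1687226 ,   0.        , 280.43572701],
       [  0.        , 481.1687226 , 210.49222318],
       [  0.        ,   0.        ,   1.        ]]), 'xyz': array([1.29792676, 0.52397707, 0.87323773]), 'orientation': array([-1.18489344, -2.26307586,  1.03941088])}
top {'camera_matrix': array([[439.3837781 ,   0.        , 283.74790922],
       [  0.        , 439.3837781 , 212.10995318],
       [  0.        ,   0.        ,   1.        ]]), 'xyz': array([0.33287951, 0.00989451, 1.34008379]), 'orientation': array([-2.13380147,  2.10263334, -0.19107268])}
wrist {'camera_matrix': array([[325.1922621 ,   0.        , 281.41450166],
       [  0.        , 325.1922621 , 204.51809442],
       [  0.        ,   0.        ,   1.        ]]), 'xyz': array([ 0.30600541, -0.57900367,  0.38347944]), 'orientation': array([ 2.41880449, -1.63889507, -0.21412319])}
```

View pics/a_scene.png

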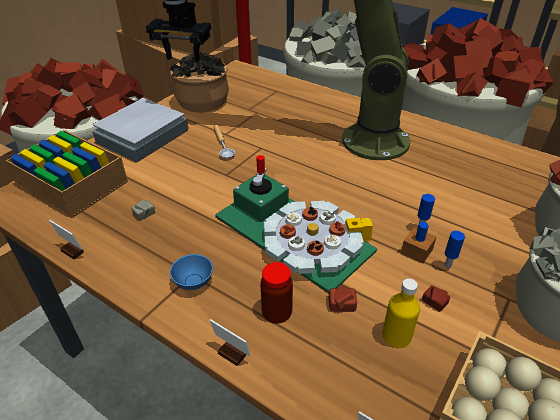

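View pics/a_top.png

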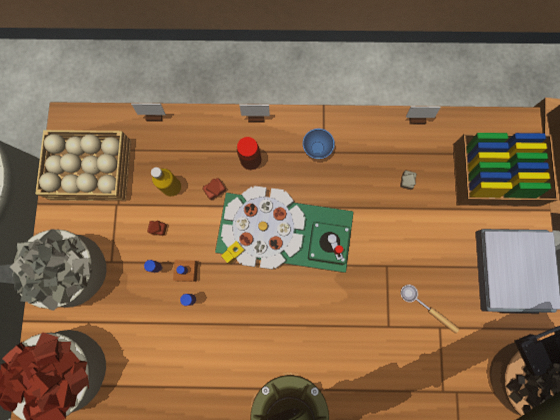

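View pics/a_wrist.png

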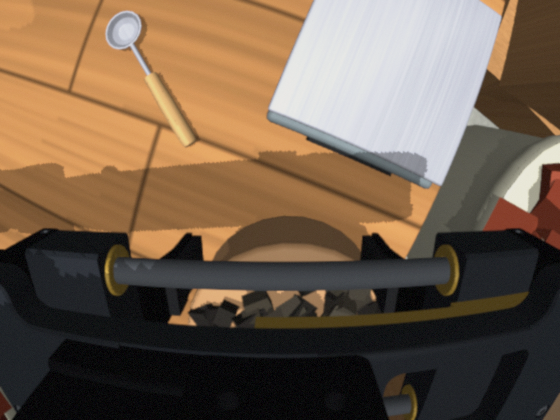

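```bash
python3 - <<'E'
import cv2
a=cv2.imread("pics/a_scene.png");b=cv2.imread("pics/a_top.png")
cv2.imwrite("pics/c1.png",cv2.resize(a[180:300,360:500],None,fx=5,fy=5,interpolation=2))
cv2.imwrite("pics/c2.png",cv2.resize(b[170:310,130:360],None,fx=3.4,fy=3.4,interpolation=2))
cv2.imwrite("pics/c3.png",cv2.resize(a[140:290,210:390],None,fx=4,fy=4,interpolation=2))
E
```

```text
(no output)
```

View pics/c1.png

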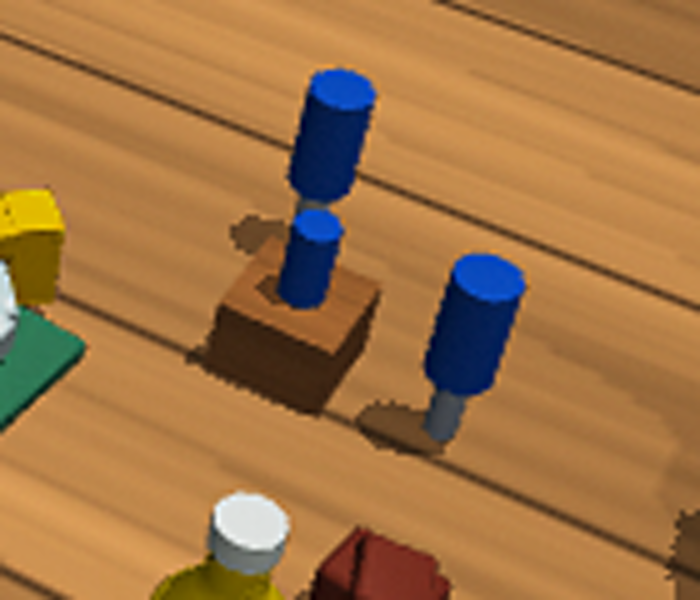

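View pics/c2.png

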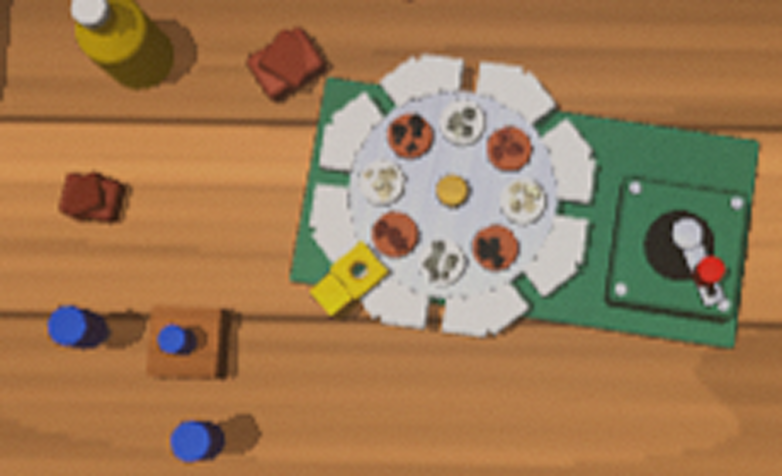

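View pics/c3.png

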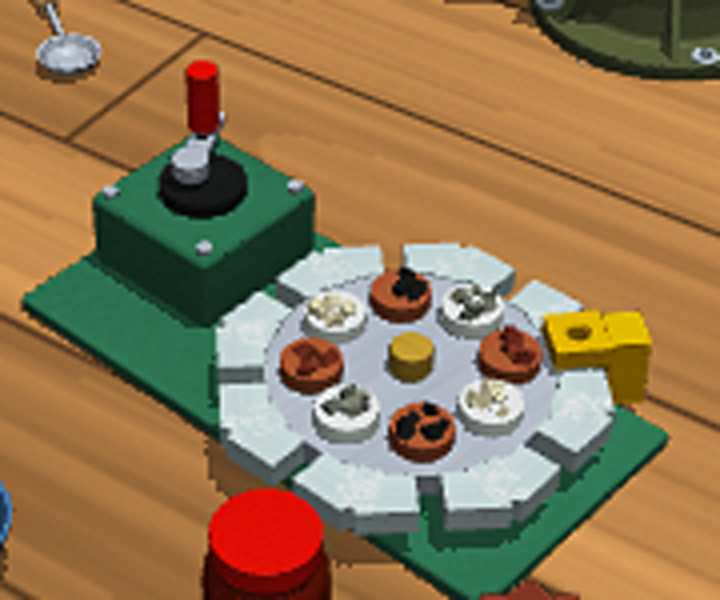

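```bash
cat > h.py <<'E'
import numpy as np, cv2
from scipy.spatial.transform import Rotation as R
from bench import ctrl
def ray(n,px,info=None):
    i=info or ctrl.camera_info(n);K=i["camera_matrix"]
    u=(px[0]-K[0,2])/K[0,0];v=(px[1]-K[1,2])/K[1,1]
    if n=="wrist":
        r=np.hypot(u,v);d=np.array([u*np.sinc(r/np.pi),v*np.sinc(r/np.pi),np.cos(r)])
    else: d=np.array([u,v,1.])
    d=R.from_rotvec(i["orientation"]).apply(d/np.linalg.norm(d))
    return np.array(i["xyz"]),d
def plane(n,px,z,info=None):
    o,d=ray(n,px,info);return o+d*(z-o[2])/d[2]
def tri(a,b):
    (o1,d1),(o2,d2)=a,b
    A=np.stack([d1,-d2],1);s=np.linalg.lstsq(A,o2-o1,rcond=None)[0]
    p,q=o1+s[0]*d1,o2+s[1]*d2
    return (p+q)/2,np.linalg.norm(p-q)
def blobs(img,lo,hi,amin=10,roi=None):
    h=cv2.cvtColor(img,cv2.COLOR_BGR2HSV);m=cv2.inRange(h,np.array(lo),np.array(hi))
    n,l,s,c=cv2.connectedComponentsWithStats(m)
    return [(c[k].round(1),s[k]) for k in range(1,n) if s[k][4]>=amin],m
E
python3 - <<'E'
from h import *
A=cv2.imread("pics/a_scene.png");B=cv2.imread("pics/a_top.png")
np.set_printoptions(precision=4,suppress=True)
for n,I in(("scene",A),("top",B)):
    print(n,'blue');[print(*b) for b in blobs(I,(108,150,60),(125,255,255))[0]]
    print('red');[print(*b) for b in blobs(I,(0,220,120),(4,255,255))[0]]
    print('yellow');[print(*b) for b in blobs(I,(23,200,100),(30,255,255))[0]]
    print('black');[print(*b) for b in blobs(I,(0,0,0),(180,255,35),60)[0] if 180<b[0][0]<400]
E
```

```text
scene blue
[457.8  17.6] [431   7  57  27 664]
[ 51.8 147.4] [ 39 140  25  19 157]
[ 87.1 156.8] [ 72 147  29  23 196]
[ 23.8 162.4] [ 11 154  25  22 170]
[ 60.  172.4] [ 44 162  31  25 222]
[426.2 206.5] [419 194  16  26 288]
[421.7 231.2] [416 222  12  20 164]
[454.9 244.4] [445 231  20  28 343]
red
[260.  157.1] [257 155   7   5  29]
[275.9 272.7] [262 262  29  22 484]
yellow
[ 60.7 142.3] [ 48 135  25  18 150]
[ 95.5 151.3] [ 80 142  29  23 195]
[ 33.1 156.9] [ 20 149  26  20 166]
[ 69.2 166.7] [ 53 157  30  24 214]
[358.8 222.4] [346 218  27  11 202]
[404.2 318.6] [ 389  293   31   55 1114]
black
[185.2  36.7] [ 146    0   79   77 2240]
[289.7  15.8] [287   0   7  39 223]
[324.9   6.2] [322   0   7  16  75]
[364.2  30.9] [354   0  29  66 747]
[383.3  78.8] [363  64  38  31 816]
[367.2 121. ] [349  88  50  50 448]
[260.9 187.2] [250 178  22  17 221]
[232.4 358.6] [218 351  28  15  69]
top blue
[530.5 136.6] [515 133  31   9 184]
[493.9 145.3] [478 142  32   7 180]
[532.6 165.5] [517 163  32   6 183]
[537.8 170.7] [532 170  13   2  16]
[495.9 174.9] [480 172  32   7 180]
[149.5 265.4] [145 260  10  11  89]
[180.1 269.1] [177 266   7   7  43]
[185.8 299.2] [181 294  11  11  94]
red
[246.3 145.4] [238 137  19  19 179]
yellow
[510.5 151.8] [469 143  78  28 504]
[163.1 180.3] [152 169  21  20 183]
[506.9 184.3] [473 172  77  25 619]
[534.  180.2] [522 180  24   2  29]
[231.5 252.2] [222 242  21  21 196]
black
[292.  413.8] [268 405  55  15 309]
```

```bash
python3 - <<'E'
from h import *
np.set_printoptions(precision=4,suppress=True)
T=lambda x,y:(130+x/3.4-.35,170+y/3.4-.35)
S=lambda x,y:(210+x/4-.375,140+y/4-.375)
print('handle top',tri(ray("top",T(710,269)),ray("scene",S(202,70))),plane("top",T(710,269),.147),plane("scene",S(202,70),.147))
print('hub',plane("top",T(687,232),.1),plane("scene",S(190,160),.1),tri(ray("top",T(687,232)),ray("scene",S(190,160))))
print('boss',plane("top",T(678,244),.09),plane("scene",S(203,186),.09),tri(ray("top",T(678,244)),ray("scene",S(203,186))))
print('knob',tri(ray("top",T(452,189)),ray("scene",S(412,345))))
print('hole',plane("top",T(359,269),.066),plane("scene",S(578,332),.066))
P=lambda x,y:(360+x/5-.4,180+y/5-.4)
for t,s,n in(((172,339),(318,225),'pin'),((69,326),(487,278),'p2'),((190,440),(342,90),'p3')):
    print(n,tri(ray("top",T(*t)),ray("scene",P(*s))),plane("top",T(*t),.091))
for t,s,n in (((90,8),(248,508),'syrup'),):
    print(n,tri(ray("top",T(*t)),ray("scene",P(*s))))
print('screws',*[plane("top",T(*t),.09) for t in((634,187),(736,203),(620,289),(724,305))])
E
```

```text
handle top (array([ 0.4617, -0.1282,  0.1462]), np.float64(0.0004554581338242851)) [ 0.4615 -0.1279  0.147 ] [ 0.4626 -0.1277  0.147 ]
hub [ 0.4972 -0.1144  0.1   ] [ 0.4973 -0.1137  0.1   ] (array([ 0.4971, -0.1142,  0.0997]), np.float64(0.0005145906158050053))
boss [ 0.4883 -0.1078  0.09  ] [ 0.5048 -0.0978  0.09  ] (array([ 0.4901, -0.1092,  0.0755]), np.float64(0.00013862281081836278))
knob (array([0.536 , 0.0851, 0.0662]), np.float64(0.0007200739373257985))
hole [0.4658 0.1627 0.066 ] [0.4669 0.1641 0.066 ]
pin (array([0.4026, 0.3142, 0.0888]), np.float64(0.0006848196418106887)) [0.4026 0.3133 0.091 ]
p2 (array([0.411 , 0.3962, 0.1047]), np.float64(0.0009626243750289258)) [0.4121 0.4    0.091 ]
p3 (array([0.3206, 0.2901, 0.1063]), np.float64(0.00016459587569459113)) [0.3204 0.2936 0.091 ]
syrup (array([0.6638, 0.3764, 0.1722]), np.float64(0.0003173408708906314))
screws [ 0.5363 -0.0707  0.09  ] [ 0.5238 -0.1569  0.09  ] [ 0.4498 -0.0592  0.09  ] [ 0.4377 -0.1459  0.09  ]
```

```bash
cat >> h.py <<'E'
np.set_printoptions(precision=4,suppress=True)
def tod(world,tr=None):
    "world vector -> tool axes (cm)"
    s=ctrl.get_state();return R.from_rotvec(s["tool_rot"]).inv().apply(world)*100
E
python3 - <<'E'
from h import *
s=ctrl.get_state();print(R.from_rotvec(s["tool_rot"]).as_matrix())
p=s["position"]
print(tod(np.array([.4617,-.128,.24])-p))
E
```

```text
[[ 0.3707 -0.9287 -0.0006]
 [-0.9287 -0.3707  0.0013]
 [-0.0015  0.0001 -1.    ]]
[-35.9556 -38.138    0.1212]
```

```bash
python3 -m crank '{"dp":[[0,0,0],[0,0,0],[0,0,0],[-4.5,-2.1,0],[-4.5,-2.1,0],[-4.5,-2.1,0],[-4.5,-2.1,0],[-4.5,-2.1,0]],"delta_rot":[[0,0,0.127],[0,0,0.127],[0,0,0.127],[0,0,0],[0,0,0],[0,0,0],[0,0,0],[0,0,0]]}' 5 20; python3 - <<'E'
from h import *
s=ctrl.get_state();print(s["ft_force"],R.from_rotvec(s["tool_rot"]).as_matrix())
print(tod(np.array([.4617,-.128,.24])-s["position"]))
E
```

```text
time: 0.95
position: [0.3467, -0.3768, 0.2414]
tool_rot: [2.22, -2.223, -0.0]
ft_force: [1.1, -0.1, 0.4]
grip_width: 0.574
[ 1.1373 -0.0515  0.4099] [[-0.0013 -1.     -0.0002]
 [-1.      0.0013 -0.0002]
 [ 0.0002  0.0002 -1.    ]]
[-24.8933 -11.4708   0.1303]
```

```bash
python3 -m crank '{"dp":[[-4.5,-2.1,0],[-4.5,-2.1,0],[-4.5,-2.1,0],[-4.5,-2.1,0],[-4.5,-2.1,0],[-2.4,-0.97,0.5],[0,0,0.5],[0,0,0]],"delta_rot":[[0,0,0],[0,0,0],[0,0,0],[0,0,0],[0,0,0],[0,0,0],[0,0,0],[0,0,0]]}'; python3 - <<'E'
from h import *
s=ctrl.get_state();print(s["position"],s["ft_force"])
i=ctrl.camera_info("wrist");print(i);np.save("wi.npy",i,allow_pickle=True)
cv2.imwrite("pics/w1.png",ctrl.get_image("wrist"))
cv2.imwrite("pics/t1.png",ctrl.get_image("top"))
E
```

```text
time: 1.75
position: [0.4606, -0.1298, 0.2307]
tool_rot: [2.221, -2.22, -0.002]
ft_force: [-1.0, 0.8, -0.6]
grip_width: 0.573
[ 0.4606 -0.1298  0.2307] [-1.0252  0.7655 -0.5743]
{'camera_matrix': array([[325.1923,   0.    , 281.4145],
       [  0.    , 325.1923, 204.5181],
       [  0.    ,   0.    ,   1.    ]]), 'xyz': array([ 0.5309, -0.1311,  0.3734]), 'orientation': array([ 2.083 , -2.0833, -0.2716])}
```

View pics/w1.png

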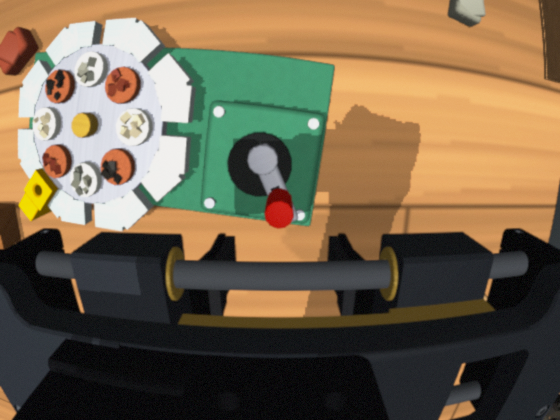

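```bash
python3 - <<'E'
from h import *
i=np.load("wi.npy",allow_pickle=True).item()
I=cv2.imread("pics/w1.png")
cv2.imwrite("pics/w1c.png",cv2.resize(I[90:240,190:340],None,fx=4,fy=4,interpolation=2))
for b in blobs(I,(0,220,40),(4,255,255))[0]: print(*b)
for b in blobs(I,(23,200,100),(30,255,255))[0]: print(*b)
W=lambda p,z:plane("wrist",p,z,i)
print('screws',*[W(t,.09) for t in((218,112),(314,124),(209,203),(300,216))])
print('hub',W((262.5,159),.1),'boss',W((260,163),.085))
print('handle',W((279,212),.147),W((279,209),.147))
E
```

```text
[278.4 208.8] [266 189  26  39 764]
[ 35.  195.7] [ 18 171  35  50 925]
screws [ 0.5391 -0.0758  0.09  ] [ 0.5279 -0.1592  0.09  ] [ 0.4572 -0.0647  0.09  ] [ 0.4449 -0.148   0.09  ]
hub [ 0.4982 -0.1151  0.1   ] boss [ 0.4928 -0.1119  0.085 ]
handle [ 0.4653 -0.1293  0.147 ] [ 0.4675 -0.1293  0.147 ]
```

View pics/w1c.png

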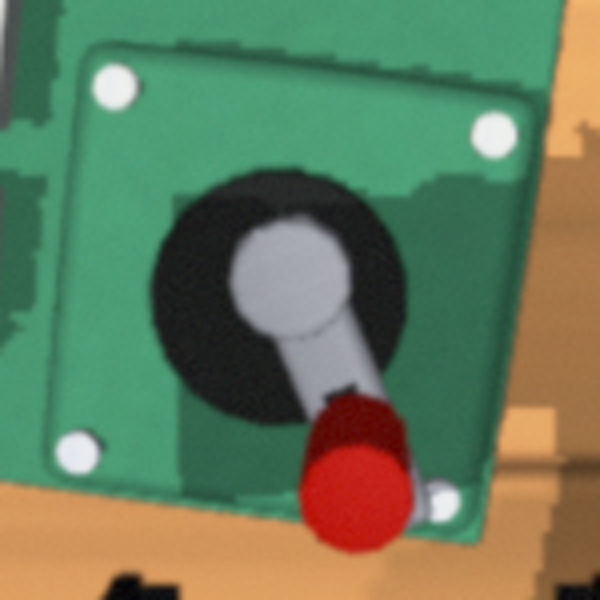

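```bash
python3 -m crank '{"dp":[[-0.1,-0.25,0],[0,0,1.5],[0,0,2],[0,0,2],[0,0,2],[0,0,1.5],[0,0,1],[0,0,0]],"delta_rot":[[0,0,0],[0,0,0],[0,0,0],[0,0,0],[0,0,0],[0,0,0],[0,0,0],[0,0,0]]}' && python3 -m crank '{"dp":[[0,0,0],[0,0,0],[0,0,0],[0,0,0],[0,0,0],[0,0,0],[0,0,0],[0,0,0]],"delta_rot":[[0,0,0],[0,0,0],[0,0,0],[0,0,0],[0,0,0],[0,0,0],[0,0,0],[0,0,0]]}' 1.5 12
```

```text
time: 2.65
position: [0.4628, -0.1295, 0.1304]
tool_rot: [2.218, -2.224, -0.003]
ft_force: [-0.2, 0.4, 0.3]
grip_width: 0.577
time: 3.45
position: [0.4642, -0.1286, 0.132]
tool_rot: [-2.22, 2.222, -0.001]
ft_force: [-0.1, 2.5, 3.6]
grip_width: 0.251
```

```bash
cat > arc.py <<'E'
from h import *
import sys
# args cx cy r theta0 step(deg) [dr]: print commanded path and rows, tool x=-Y, tool y=-X
cx,cy,r,t0,st=map(float,sys.argv[1:6]); dr=float(sys.argv[6]) if len(sys.argv)>6 else 0
t=np.radians(t0-st*np.arange(9)); rr=np.r_[r,[r+dr]*8]
P=np.c_[cx+rr*np.cos(t),cy+rr*np.sin(t)]
D=np.diff(P,axis=0)*100
print("[" + ",".join(f"[{-d[1]:.2f},{-d[0]:.2f},0]" for d in D)+"]", "end",P[-1],np.degrees(t[-1]))
E
cat > st.py <<'E'
from h import *
import sys
cx,cy=map(float,sys.argv[1:3])
s=ctrl.get_state();p=s["position"];v=p[:2]-[cx,cy];r=np.linalg.norm(v);u=v/r;F=s["ft_force"]
print("t",s["time"],"pos",p,"r",r,"th",np.degrees(np.arctan2(v[1],v[0]))%360,"F",F,"Frad",F[:2]@u,"Fcw",F[:2]@np.array([u[1],-u[0]]))
E
python3 st.py .4977 -.1147; python3 st.py .4977 -.1147;python3 arc.py .4977 -.1147 .0373 202.2 5
```

```text
t 3.45 pos [ 0.4642 -0.1286  0.132 ] r 0.036260215314350225 th 202.45933685951235 F [-0.1308  2.4937  3.6409] Frad -0.8318314474752257 Fcw 2.354536167255861
t 3.45 pos [ 0.4642 -0.1286  0.132 ] r 0.036260215314350225 th 202.45933685951235 F [-0.1308  2.4937  3.6409] Frad -0.8318314474752257 Fcw 2.354536167255861
[[-0.31,0.11,0],[-0.31,0.08,0],[-0.32,0.05,0],[-0.32,0.03,0],[-0.33,-0.00,0],[-0.32,-0.03,0],[-0.32,-0.06,0],[-0.31,-0.09,0]] end [ 0.4622 -0.1033] 162.2
```

```bash
python3 -m crank '{"dp":[[-0.31,0.11,0],[-0.31,0.08,0],[-0.32,0.05,0],[-0.32,0.03,0],[-0.33,0,0],[-0.32,-0.03,0],[-0.32,-0.06,0],[-0.31,-0.09,0]],"delta_rot":[[0,0,0],[0,0,0],[0,0,0],[0,0,0],[0,0,0],[0,0,0],[0,0,0],[0,0,0]]}'; python3 st.py .4977 -.1147
```

```text
time: 4.25
position: [0.4625, -0.1037, 0.1319]
tool_rot: [2.219, -2.222, 0.0]
ft_force: [0.1, -4.2, 6.0]
grip_width: 0.249
t 4.25 pos [ 0.4625 -0.1037  0.1319] r 0.036829146158638276 th 162.67862380688234 F [ 0.0975 -4.2369  6.0049] Frad -1.3545654032852403 Fcw -4.015764896075141
```

```bash
python3 arc.py .4977 -.1147 .0373 162.2 10
```

```text
[[-0.60,-0.25,0],[-0.55,-0.35,0],[-0.48,-0.44,0],[-0.39,-0.52,0],[-0.30,-0.58,0],[-0.19,-0.62,0],[-0.08,-0.65,0],[0.03,-0.65,0]] end [ 0.5028 -0.0777] 82.19999999999999
```

```bash
python3 -m crank '{"dp":[[-0.60,-0.25,-0.1],[-0.55,-0.35,0],[-0.48,-0.44,0],[-0.39,-0.52,0],[-0.30,-0.58,0],[-0.19,-0.62,0],[-0.08,-0.65,0],[0.03,-0.65,0]],"delta_rot":[[0,0,0],[0,0,0],[0,0,0],[0,0,0],[0,0,0],[0,0,0],[0,0,0],[0,0,0]]}'; python3 st.py .4977 -.1147;  python3 arc.py .4977 -.1147 .0373 82.2 10
```

```text
time: 5.05
position: [0.5036, -0.0767, 0.1321]
tool_rot: [-2.221, 2.222, 0.003]
ft_force: [-3.4, 1.1, 0.7]
grip_width: 0.248
t 5.05 pos [ 0.5036 -0.0767  0.1321] r 0.038428646163214154 th 81.1899289126918 F [-3.4058  1.0769  0.6592] Frad 0.5425522612215746 Fcw -3.5305625166616723
[[0.14,-0.63,0],[0.25,-0.60,0],[0.35,-0.55,0],[0.44,-0.48,0],[0.52,-0.39,0],[0.58,-0.30,0],[0.62,-0.19,0],[0.65,-0.08,0]] end [ 0.535  -0.1133] 2.200000000000003
```

```bash
python3 -m crank '{"dp":[[0.14,-0.63,0],[0.25,-0.60,0],[0.35,-0.55,0],[0.44,-0.48,0],[0.52,-0.39,0],[0.58,-0.30,0],[0.62,-0.19,0],[0.65,-0.08,0]],"delta_rot":[[0,0,0],[0,0,0],[0,0,0],[0,0,0],[0,0,0],[0,0,0],[0,0,0],[0,0,0]]}'; python3 st.py .4977 -.1147;  python3 arc.py .4977 -.1147 .0373 2.2 10
```

```text
time: 5.85
position: [0.536, -0.1141, 0.1323]
tool_rot: [-2.22, 2.223, -0.0]
ft_force: [1.0, 2.6, -4.9]
grip_width: 0.249
t 5.85 pos [ 0.536  -0.1141  0.1323] r 0.03828419048588808 th 0.8587197065014214 F [ 0.9566  2.5846 -4.8849] Frad 0.995198881887178 Fcw -2.569925094049838
[[0.65,0.03,0],[0.63,0.14,0],[0.60,0.25,0],[0.55,0.35,0],[0.48,0.44,0],[0.39,0.52,0],[0.30,0.58,0],[0.19,0.62,0]] end [ 0.5056 -0.1512] -77.8
```

```bash
python3 -m crank '{"dp":[[0.65,0.03,0],[0.63,0.14,0],[0.60,0.25,0],[0.55,0.35,0],[0.48,0.44,0],[0.39,0.52,0],[0.30,0.58,0],[0.19,0.62,0]],"delta_rot":[[0,0,0],[0,0,0],[0,0,0],[0,0,0],[0,0,0],[0,0,0],[0,0,0],[0,0,0]]}'; python3 st.py .4977 -.1147;  python3 arc.py .4977 -.1147 .0373 -77.8 10
```

```text
time: 6.65
position: [0.5059, -0.1513, 0.1324]
tool_rot: [-2.22, 2.222, 0.0]
ft_force: [2.5, 3.9, -8.0]
grip_width: 0.246
t 6.65 pos [ 0.5059 -0.1513  0.1324] r 0.037495670904180475 th 282.57421657390046 F [ 2.5369  3.9492 -8.0332] Frad -3.302184505088769 Fcw -3.33583889787344
[[0.08,0.65,0],[-0.03,0.65,0],[-0.14,0.63,0],[-0.25,0.60,0],[-0.35,0.55,0],[-0.44,0.48,0],[-0.52,0.39,0],[-0.58,0.30,0]] end [ 0.4632 -0.1288] -157.8
```

```bash
python3 -m crank '{"dp":[[0.04,0.63,0.1],[-0.03,0.65,0],[-0.14,0.63,0],[-0.25,0.60,0],[-0.35,0.55,0],[-0.44,0.48,0],[-0.52,0.39,0],[-0.58,0.30,0]],"delta_rot":[[0,0,0],[0,0,0],[0,0,0],[0,0,0],[0,0,0],[0,0,0],[0,0,0],[0,0,0]]}'; python3 st.py .4979 -.1143;  python3 arc.py .4979 -.1143 .0373 -157.8 10
python3 - <<'E'
from h import *
cv2.imwrite("pics/t2.png",cv2.resize(ctrl.get_image("top")[170:310,200:360],None,fx=4,fy=4,interpolation=2))
E
```

```text
time: 7.45
position: [0.4645, -0.1303, 0.1323]
tool_rot: [2.219, -2.224, 0.006]
ft_force: [4.5, -1.1, -6.5]
grip_width: 0.245
t 7.45 pos [ 0.4645 -0.1303  0.1323] r 0.03709390976611622 th 205.60986887465396 F [ 4.4787 -1.1013 -6.5359] Frad -3.5626462279634667 Fcw -2.9290066334984663
[[-0.62,0.19,0],[-0.65,0.08,0],[-0.65,-0.03,0],[-0.63,-0.14,0],[-0.60,-0.25,0],[-0.55,-0.35,0],[-0.48,-0.44,0],[-0.39,-0.52,0]] end [ 0.478  -0.0827] -237.8
```

View pics/t2.png

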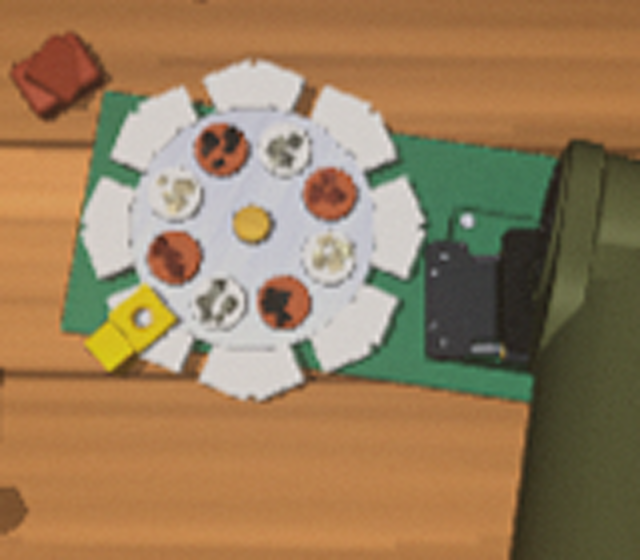

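```bash
cat > tt.py <<'E'
from h import *
def phase(name,I,z=.048,c=(.5355,.0853),verbose=True):
    i=ctrl.camera_info(name);K=i["camera_matrix"];Rm=R.from_rotvec(i["orientation"]).inv()
    th=np.radians(np.arange(0,360,.5));H=cv2.cvtColor(I,cv2.COLOR_BGR2HSV).astype(float)
    acc=np.zeros(len(th))
    for r in(.108,.112,.116):
        P=np.c_[c[0]+r*np.cos(th),c[1]+r*np.sin(th),np.full(len(th),z)]
        q=Rm.apply(P-i["xyz"]);px=(q[:,:2]/q[:,2:])*K[0,0]+K[:2,2]
        sat=cv2.remap(H[...,1].astype(np.float32),px[:,0].astype(np.float32),px[:,1].astype(np.float32),1).ravel()
        acc+=sat>60
    m=acc>=2
    out=[];runs=np.flatnonzero(np.diff(np.r_[0,m.astype(int),0]))
    for a,b in zip(runs[::2],runs[1::2]): out.append(((a+b-1)/4,(b-a)/2))
    return out
if __name__=="__main__":
    hole=np.array([.4663,.1634]);d=hole-[.5355,.0853]
    print("hole dir",np.degrees(np.arctan2(d[1],d[0])),np.linalg.norm(d))
    import sys
    if len(sys.argv)>1: I=cv2.imread(sys.argv[1]);n=sys.argv[2] if len(sys.argv)>2 else "top"
    else: n="top"; I=ctrl.get_image("top");cv2.imwrite("pics/last_top.png",I)
    for a,w in phase(n,I): print(f"{a:.1f} w{w:.1f} mod45 {a%45:.1f}")
E
python3 tt.py pics/a_top.png; python3 tt.py pics/a_scene.png scene
```

```text
hole dir 131.5423404012335 0.10434677762154419
38.0 w6.5 mod45 38.0
83.2 w6.0 mod45 38.2
130.8 w21.0 mod45 40.8
173.2 w7.0 mod45 38.2
218.8 w6.0 mod45 38.8
262.8 w6.0 mod45 37.8
307.8 w5.0 mod45 37.8
353.0 w7.5 mod45 38.0
hole dir 131.5423404012335 0.10434677762154419
37.0 w6.5 mod45 37.0
137.8 w29.0 mod45 2.8
171.8 w6.0 mod45 36.8
218.5 w8.5 mod45 38.5
266.0 w4.5 mod45 41.0
356.2 w3.0 mod45 41.2
```

```bash
python3 -m crank '{"dp":[[-0.62,0.16,0.1],[-0.65,0.08,0],[-0.65,-0.03,0],[-0.63,-0.14,0],[-0.60,-0.25,0],[-0.55,-0.35,0],[-0.48,-0.44,0],[-0.39,-0.52,0]],"delta_rot":[[0,0,0],[0,0,0],[0,0,0],[0,0,0],[0,0,0],[0,0,0],[0,0,0],[0,0,0]]}'; python3 st.py .4979 -.1143;  python3 arc.py .4979 -.1143 .0373 -237.8 10
```

```text
time: 8.3
position: [0.4783, -0.0825, 0.1318]
tool_rot: [2.219, -2.221, -0.002]
ft_force: [-4.4, -0.2, 9.2]
grip_width: 0.249
t 8.3 pos [ 0.4783 -0.0825  0.1318] r 0.03737440770241598 th 121.67296387420615 F [-4.4397 -0.2014  9.1627] Frad 2.159776462569909 Fcw -3.8842322327045884
[[-0.30,-0.58,0],[-0.19,-0.62,0],[-0.08,-0.65,0],[0.03,-0.65,0],[0.14,-0.63,0],[0.25,-0.60,0],[0.35,-0.55,0],[0.44,-0.48,0]] end [ 0.5255 -0.0892] -317.8
```

```bash
python3 -m crank '{"dp":[[-0.30,-0.60,-0.08],[-0.19,-0.62,0],[-0.08,-0.65,0],[0.03,-0.65,0],[0.14,-0.63,0],[0.25,-0.60,0],[0.35,-0.55,0],[0.44,-0.48,0]],"delta_rot":[[0,0,0],[0,0,0],[0,0,0],[0,0,0],[0,0,0],[0,0,0],[0,0,0],[0,0,0]]}'; python3 st.py .4979 -.1143;  python3 arc.py .4979 -.1143 .0373 -317.8 10
```

```text
time: 9.1
position: [0.5264, -0.0877, 0.1319]
tool_rot: [2.221, -2.221, -0.004]
ft_force: [-3.5, 1.4, 6.8]
grip_width: 0.248
t 9.1 pos [ 0.5264 -0.0877  0.1319] r 0.03899389029261779 th 43.099235641658325 F [-3.4821  1.4346  6.8106] Frad -1.5623663998747066 Fcw -3.4266997871515192
[[0.52,-0.39,0],[0.58,-0.30,0],[0.62,-0.19,0],[0.65,-0.08,0],[0.65,0.03,0],[0.63,0.14,0],[0.60,0.25,0],[0.55,0.35,0]] end [ 0.5274 -0.1372] -397.8
```

```bash
python3 -m crank '{"dp":[[0.53,-0.38,0],[0.58,-0.30,0],[0.62,-0.19,0],[0.65,-0.08,0],[0.65,0.03,0],[0.63,0.14,0],[0.60,0.25,0],[0.55,0.35,0]],"delta_rot":[[0,0,0],[0,0,0],[0,0,0],[0,0,0],[0,0,0],[0,0,0],[0,0,0],[0,0,0]]}'; python3 st.py .4979 -.1143;  python3 arc.py .4979 -.1143 .0373 -397.8 10
```

```text
time: 9.9
position: [0.5293, -0.1362, 0.1319]
tool_rot: [-2.22, 2.22, 0.0]
ft_force: [0.2, 2.7, 5.2]
grip_width: 0.25
t 9.9 pos [ 0.5293 -0.1362  0.1319] r 0.038271727883501264 th 325.00455710830363 F [0.1766 2.7279 5.2115] Frad -1.4198063094117375 Fcw -2.3359881316281252
[[0.48,0.44,0],[0.39,0.52,0],[0.30,0.58,0],[0.19,0.62,0],[0.08,0.65,0],[-0.03,0.65,0],[-0.14,0.63,0],[-0.25,0.60,0]] end [ 0.4805 -0.1473] -477.8
```

```bash
python3 -m crank '{"dp":[[0.47,0.45,0],[0.39,0.52,0],[0.30,0.58,0],[0.19,0.62,0],[0.08,0.65,0],[-0.03,0.65,0],[-0.14,0.63,0],[-0.25,0.60,0]],"delta_rot":[[0,0,0],[0,0,0],[0,0,0],[0,0,0],[0,0,0],[0,0,0],[0,0,0],[0,0,0]]}'; python3 st.py .4979 -.1143;  python3 arc.py .4979 -.1143 .0373 -477.8 10
```

```text
time: 10.7
position: [0.4819, -0.1481, 0.1319]
tool_rot: [-2.219, 2.223, -0.004]
ft_force: [2.9, 1.4, 5.7]
grip_width: 0.247
t 10.7 pos [ 0.4819 -0.1481  0.1319] r 0.03734475982588789 th 244.68593103510443 F [2.9135 1.3577 5.7499] Frad -2.4730648302383553 Fcw -2.05321241925475
[[-0.35,0.55,0],[-0.44,0.48,0],[-0.52,0.39,0],[-0.58,0.30,0],[-0.62,0.19,0],[-0.65,0.08,0],[-0.65,-0.03,0],[-0.63,-0.14,0]] end [ 0.4624 -0.1029] -557.8
```

```bash
python3 -m crank '{"dp":[[-0.37,0.53,0],[-0.44,0.48,0],[-0.52,0.39,0],[-0.58,0.30,0],[-0.62,0.19,0],[-0.65,0.08,0],[-0.65,-0.03,0],[-0.63,-0.14,0]],"delta_rot":[[0,0,0],[0,0,0],[0,0,0],[0,0,0],[0,0,0],[0,0,0],[0,0,0],[0,0,0]]}'; python3 st.py .4979 -.1143;  python3 arc.py .4979 -.1143 .0373 -557.8 10; python3 tt.py
```

```text
time: 11.5
position: [0.4622, -0.1055, 0.1318]
tool_rot: [2.215, -2.222, 0.002]
ft_force: [-1.6, -3.5, 9.8]
grip_width: 0.248
t 11.5 pos [ 0.4622 -0.1055  0.1318] r 0.03680684941604493 th 166.23351280530312 F [-1.5521 -3.4992  9.8365] Frad 0.6748071568983238 Fcw -3.7680507513156716
[[-0.60,-0.25,0],[-0.55,-0.35,0],[-0.48,-0.44,0],[-0.39,-0.52,0],[-0.30,-0.58,0],[-0.19,-0.62,0],[-0.08,-0.65,0],[0.03,-0.65,0]] end [ 0.503  -0.0773] -637.8
hole dir 131.5423404012335 0.10434677762154419
6.8 w8.0 mod45 6.8
51.8 w6.0 mod45 6.8
97.0 w5.5 mod45 7.0
133.0 w25.5 mod45 43.0
186.8 w7.0 mod45 6.8
231.8 w6.0 mod45 6.8
276.5 w5.5 mod45 6.5
321.5 w7.5 mod45 6.5
```

```bash
python3 -m crank '{"dp":[[-0.60,-0.25,-0.07],[-0.55,-0.35,0],[-0.48,-0.44,0],[-0.39,-0.52,0],[-0.30,-0.58,0],[-0.19,-0.62,0],[-0.08,-0.65,0],[0.03,-0.65,0]],"delta_rot":[[0,0,0],[0,0,0],[0,0,0],[0,0,0],[0,0,0],[0,0,0],[0,0,0],[0,0,0]]}'; python3 st.py .4979 -.1143;  python3 arc.py .4979 -.1143 .0373 -637.8 10
```

```text
time: 12.35
position: [0.5018, -0.0768, 0.1318]
tool_rot: [2.218, -2.22, -0.007]
ft_force: [-2.4, 3.4, 9.3]
grip_width: 0.252
t 12.35 pos [ 0.5018 -0.0768  0.1318] r 0.03772612976980158 th 84.09902534106888 F [-2.4419  3.3761  9.2727] Frad 3.107174909189064 Fcw -2.7760595884474903
[[0.14,-0.63,0],[0.25,-0.60,0],[0.35,-0.55,0],[0.44,-0.48,0],[0.52,-0.39,0],[0.58,-0.30,0],[0.62,-0.19,0],[0.65,-0.08,0]] end [ 0.5352 -0.1129] -717.8
```

```bash
python3 -m crank '{"dp":[[0.11,-0.63,-0.06],[0.25,-0.60,0],[0.35,-0.55,0],[0.44,-0.48,0],[0.52,-0.39,0],[0.58,-0.30,0],[0.62,-0.19,0],[0.65,-0.08,0]],"delta_rot":[[0,0,0],[0,0,0],[0,0,0],[0,0,0],[0,0,0],[0,0,0],[0,0,0],[0,0,0]]}'; python3 st.py .4979 -.1143;  python3 arc.py .4979 -.1143 .0373 -717.8 10;python3 tt.py
```

```text
time: 13.15
position: [0.536, -0.113, 0.1321]
tool_rot: [2.22, -2.222, -0.001]
ft_force: [1.4, 4.1, 1.0]
grip_width: 0.246
t 13.15 pos [ 0.536  -0.113   0.1321] r 0.03811367270841906 th 1.9815518672925814 F [1.384  4.1267 1.005 ] Frad 1.5258634901760413 Fcw -4.076405051180876
[[0.65,0.03,0],[0.63,0.14,0],[0.60,0.25,0],[0.55,0.35,0],[0.48,0.44,0],[0.39,0.52,0],[0.30,0.58,0],[0.19,0.62,0]] end [ 0.5058 -0.1508] -797.8
hole dir 131.5423404012335 0.10434677762154419
1.8 w4.0 mod45 1.8
44.5 w6.5 mod45 44.5
90.0 w5.5 mod45 0.0
130.8 w21.0 mod45 40.8
180.0 w7.5 mod45 0.0
225.0 w6.5 mod45 0.0
314.5 w6.5 mod45 44.5
357.8 w4.0 mod45 42.8
```

```bash
python3 -m crank '{"dp":[[0.65,0.03,0],[0.63,0.14,0],[0.60,0.25,0],[0.55,0.35,0],[0.48,0.44,0],[0.39,0.52,0],[0.30,0.58,0],[0.16,0.62,0]],"delta_rot":[[0,0,0],[0,0,0],[0,0,0],[0,0,0],[0,0,0],[0,0,0],[0,0,0],[0,0,0]]}'; python3 st.py .4979 -.1143;  python3 arc.py .4979 -.1143 .0373 -797.8 5;python3 tt.py
python3 - <<'E'
from h import *
S=ctrl.get_image("scene");cv2.imwrite("pics/s3.png",S)
B=cv2.imread("pics/last_top.png")
a=cv2.resize(S[195:290,300:390],None,fx=6,fy=6,interpolation=2)[:540,:400]
b=cv2.resize(B[210:280,205:270],None,fx=6,fy=6,interpolation=2)
cv2.imwrite("pics/c4.png",np.hstack([cv2.resize(S[205:255,330:390],None,fx=6.5,fy=6.5,interpolation=2)[:325,:390],cv2.resize(B[225:275,210:270],None,fx=6.5,fy=6.5,interpolation=2)[:325,:390]]))
E
```

```text
time: 14.0
position: [0.5063, -0.1507, 0.1323]
tool_rot: [2.219, -2.223, 0.0]
ft_force: [3.2, 1.6, -4.1]
grip_width: 0.249
t 14.0 pos [ 0.5063 -0.1507  0.1323] r 0.03739215011149193 th 282.9288746784614 F [ 3.2052  1.5741 -4.0749] Frad -0.817063840498818 Fcw -3.47608683606881
[[0.05,0.32,0],[0.03,0.32,0],[-0.00,0.33,0],[-0.03,0.32,0],[-0.06,0.32,0],[-0.09,0.31,0],[-0.11,0.31,0],[-0.14,0.29,0]] end [ 0.4805 -0.1473] -837.8
hole dir 131.5423404012335 0.10434677762154419
0.0 w0.5 mod45 0.0
41.5 w6.5 mod45 41.5
86.5 w5.5 mod45 41.5
130.8 w21.0 mod45 40.8
176.8 w7.0 mod45 41.8
221.8 w6.0 mod45 41.8
266.2 w6.0 mod45 41.2
311.0 w5.5 mod45 41.0
356.0 w7.5 mod45 41.0
```

View pics/c4.png

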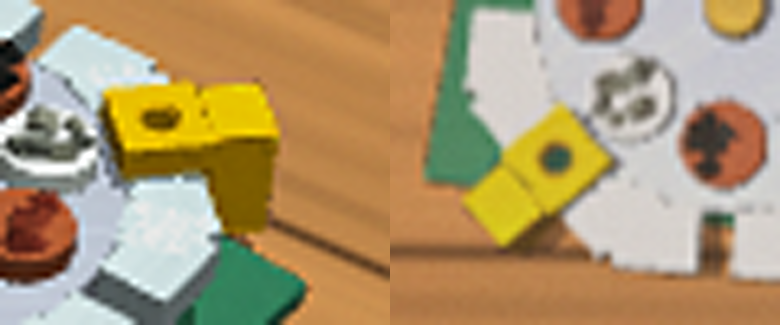

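```bash
python3 -m crank '{"dp":[[0,0,0],[0,0,0],[0,0,0],[0,0,0],[0,0,-1],[0,0,-3],[0,0,-3],[0,0,-2]],"delta_rot":[[0,0,0],[0,0,0],[0,0,0],[0,0,0],[0,0,0],[0,0,0],[0,0,0],[0,0,0]]}' 5 && python3 -m crank '{"dp":[[-3.5,0.9,0],[-4.5,1.5,0],[-4.5,1.5,0],[-4.5,1.5,0],[-4.5,1.5,0],[-4.5,1.5,0],[-4.5,1.2,0],[-0.9,0,0]],"delta_rot":[[0,0,0],[0,0,0],[0,0,0],[0,0,0],[0,0,0],[0,0,0],[0,0,0],[0,0,0]]}' && python3 - <<'E'
from h import *
i=ctrl.camera_info("wrist");np.save("wi2.npy",i,allow_pickle=True);print(i["xyz"])
I=ctrl.get_image("wrist");cv2.imwrite("pics/w2.png",I)
E
```

```text
time: 14.9
position: [0.508, -0.1503, 0.2257]
tool_rot: [-2.22, 2.222, -0.005]
ft_force: [0.6, 0.3, -0.8]
grip_width: 0.573
time: 15.7
position: [0.4094, 0.1699, 0.224]
tool_rot: [-2.229, 2.211, -0.002]
ft_force: [0.1, -0.7, -0.4]
grip_width: 0.574
[0.4792 0.1691 0.367 ]
```

View pics/w2.png

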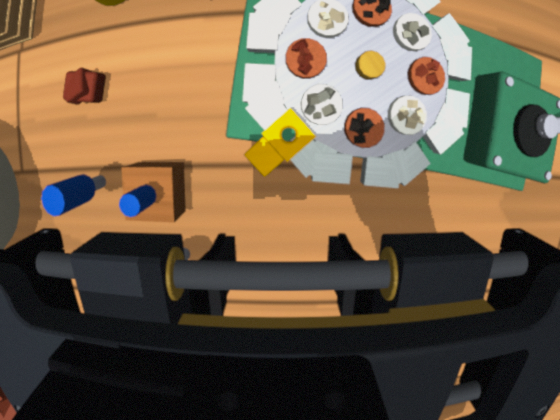

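```bash
python3 - <<'E'
from h import *
I=cv2.imread("pics/w2.png");i=np.load("wi2.npy",allow_pickle=True).item()
cv2.imwrite("pics/w2c.png",cv2.resize(I[90:190,230:340],None,fx=6.5,fy=6.5,interpolation=2))
cv2.imwrite("pics/w2d.png",cv2.resize(I[140:235,30:200],None,fx=4.5,fy=4.5,interpolation=2))
W=lambda p,z:plane("wrist",p,z,i)
print('hole',W((288.5,134.5),.066),'knob',W((371,64.5),.066))
E
```

```text
hole [0.4673 0.1626 0.066 ] knob [0.5365 0.086  0.066 ]
```

View pics/w2c.png

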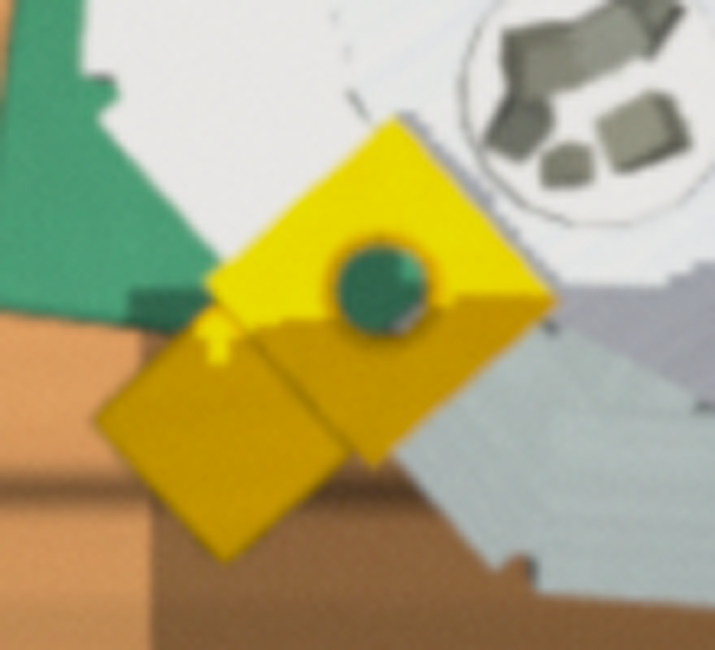

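View pics/w2d.png

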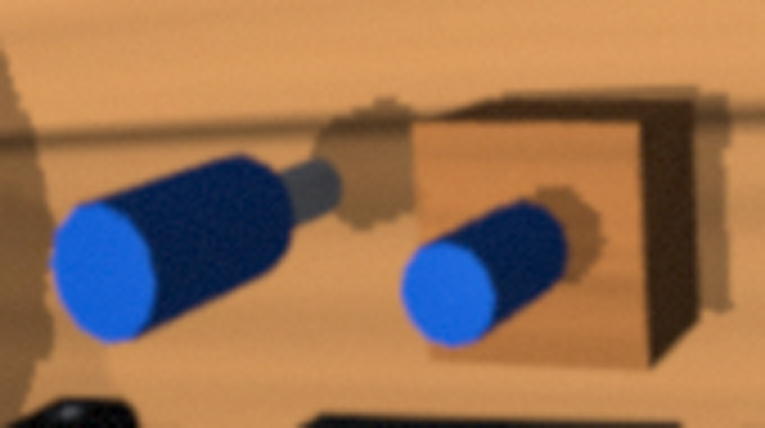

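```bash
cat > wp.py <<'E'
from h import *
def proj(i,P):
    q=R.from_rotvec(i["orientation"]).inv().apply(P-i["xyz"]);rho=np.hypot(q[:,0],q[:,1]);a=np.arctan2(rho,q[:,2])
    K=i["camera_matrix"];return np.c_[q[:,0]/rho*a*K[0,0]+K[0,2],q[:,1]/rho*a*K[1,1]+K[1,2]]
def slots(I,i,c,z=.048,rs=(.109,.112,.115,.118)):
    S=cv2.cvtColor(I,cv2.COLOR_BGR2HSV)[...,1].astype(np.float32)
    th=np.radians(np.arange(0,360,.25));acc=0
    for r in rs:
        px=proj(i,np.c_[c[0]+r*np.cos(th),c[1]+r*np.sin(th),np.full(len(th),z)]).astype(np.float32)
        acc=acc+(cv2.remap(S,px[:,0].copy(),px[:,1].copy(),1).ravel()>60)
    m=acc>=3;k=np.flatnonzero(np.diff(np.r_[0,m.astype(int),0]))
    return [((a+b-1)/8,(b-a)/4) for a,b in zip(k[::2],k[1::2])]
E
python3 - <<'E'
from wp import *
I=cv2.imread("pics/w2.png");i=np.load("wi2.npy",allow_pickle=True).item()
W=lambda x,y,z=.066:plane("wrist",(230+x/6.5-.42,90+y/6.5-.42),z,i)
h=W(380,290);print('hole',h)
c=[W(*p) for p in((395,115),(560,300),(372,468),(205,283))]
print('sides mm',[np.linalg.norm(c[k]-c[k-1])*1e3 for k in range(4)],'ctr',np.mean(c,0))
for k in range(4):
    d=c[k]-c[k-1];print(np.degrees(np.arctan2(d[1],d[0]))%90)
for ctr in((.5365,.086),(.5355,.0853),(.537,.0855)):
    d=h[:2]-ctr;print(ctr,'holedir',np.degrees(np.arctan2(d[1],d[0])),np.linalg.norm(d),[(round(a%45,2),w) for a,w in slots(I,i,ctr) if w<12])
# rim radius check: white rim outer edge near bracket
E
```

```text
hole [0.4675 0.1631 0.066 ]
sides mm [np.float64(35.913632291740534), np.float64(35.16595507934951), np.float64(36.09310583740052), np.float64(35.628069288916464)] ctr [0.4674 0.1626 0.066 ]
42.10795981747938
42.41010841363632
42.84233473471835
42.12233281126659
(0.5365, 0.086) holedir 131.82199117330615 0.10342477654608595 [(np.float64(41.38), np.float64(6.0)), (np.float64(40.88), np.float64(5.5)), (np.float64(40.88), np.float64(5.5)), (np.float64(41.5), np.float64(6.25)), (np.float64(41.62), np.float64(7.5))]
(0.5355, 0.0853) holedir 131.14965226046255 0.10328672324462533 [(np.float64(40.88), np.float64(6.0)), (np.float64(40.5), np.float64(5.75)), (np.float64(41.0), np.float64(5.75)), (np.float64(42.12), np.float64(6.5)), (np.float64(42.25), np.float64(7.25))]
(0.537, 0.0855) holedir 131.84356057912362 0.10413080325774539 [(np.float64(41.62), np.float64(6.0)), (np.float64(40.62), np.float64(5.5)), (np.float64(40.5), np.float64(5.25)), (np.float64(41.38), np.float64(6.5)), (np.float64(41.62), np.float64(7.5))]
```

```bash
python3 -m crank '{"dp":[[0.3,0.6,1],[0.3,0.6,2],[0,0,2],[0,0,2],[0,0,1],[0,0,0],[0,0,0],[0,0,0]],"delta_rot":[[0,0,0],[0,0,0],[0,0,0],[0,0,0],[0,0,0],[0,0,0],[0,0,0],[0,0,0]]}' && python3 - <<'E'
from wp import *
i=ctrl.camera_info("wrist");np.save("wi3.npy",i,allow_pickle=True);print(i["xyz"])
I=ctrl.get_image("wrist");cv2.imwrite("pics/w3.png",I)
h=proj(i,np.array([[.4675,.163,.066]]))[0].astype(int);print(h)
x,y=h[0]-40,h[1]-40
cv2.imwrite("pics/w3c.png",cv2.resize(I[y:y+80,x:x+80],None,fx=7,fy=7,interpolation=2));print(x,y)
E
```

```text
time: 16.55
position: [0.4001, 0.1578, 0.1435]
tool_rot: [-2.219, 2.223, -0.001]
ft_force: [-0.5, -0.9, 0.8]
grip_width: 0.573
[0.47   0.1563 0.2865]
[271 125]
231 85
```

View pics/w3c.png

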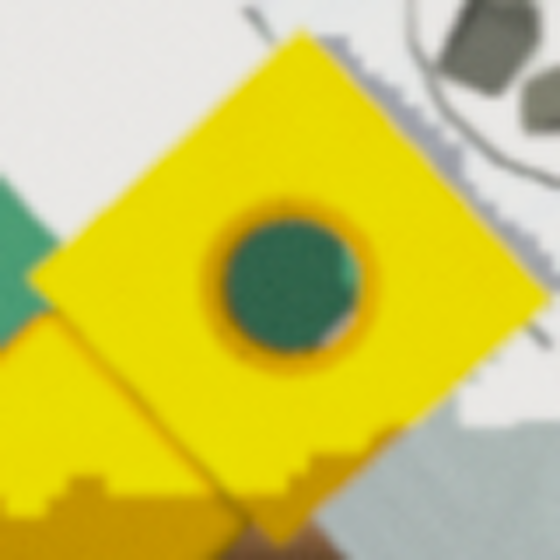

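View pics/w3.png

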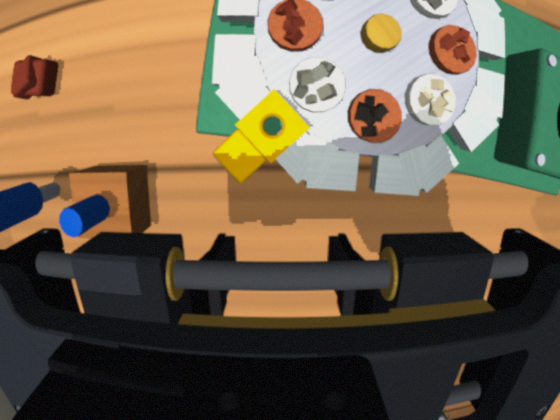

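```bash
python3 -m crank '{"dp":[[0,0,-4],[1.5,-0.6,-4],[4.5,-1.6,0],[4.7,-1.6,0],[4.7,-1.6,0],[4.7,-1.6,0],[4.7,-1.6,0],[4.5,-1.5,0]],"delta_rot":[[0,0,0],[0,0,0],[0,0,0],[0,0,0],[0,0,0],[0,0,0],[0,0,0],[0,0,0]]}' && python3 -m crank '{"dp":[[1.5,-0.5,0],[0,0,0],[0,0,0],[0,0,0],[0,0,0],[0,0,0],[0,0,0],[0,0,0]],"delta_rot":[[0,0,0],[0,0,0],[0,0,0],[0,0,0],[0,0,0],[0,0,0],[0,0,0],[0,0,0]]}'; python3 - <<'E'
from wp import *
s=ctrl.get_state();i=ctrl.camera_info("wrist");I=ctrl.get_image("wrist");cv2.imwrite("pics/w4.png",I)
p=proj(i,np.array([[.5058,-.1508,.147]]))[0];print(p,s["position"])
for b in blobs(I,(0,200,120),(4,255,255))[0]: print(*b)
x,y=p.astype(int)-50
x=max(x,0);y=max(y,0);C=I[y:y+100,x:x+100].copy();cv2.imwrite("pics/w4c.png",cv2.resize(C,None,fx=5,fy=5));print(x,y)
E
```

```text
time: 17.4
position: [0.5008, -0.1377, 0.2235]
tool_rot: [-2.219, 2.223, -0.003]
ft_force: [0.9, 0.7, 0.8]
grip_width: 0.575
time: 18.2
position: [0.505, -0.15, 0.2227]
tool_rot: [2.221, -2.222, 0.0]
ft_force: [0.2, -0.1, -0.8]
grip_width: 0.577
[280.8346 220.6021] [ 0.505  -0.15    0.2227]
[282.4 222.1] [268 209  29  28 628]
230 170
```

View pics/w4c.png

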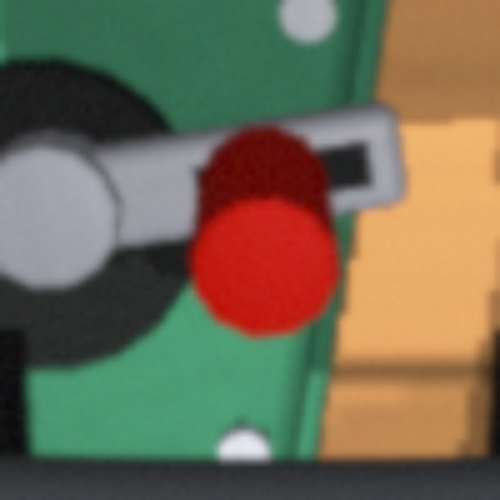

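```bash
python3 -m crank '{"dp":[[0.08,0,1],[0,0,2],[0,0,2],[0,0,2],[0,0,1.5],[0,0,0.6],[0,0,0],[0,0,0]],"delta_rot":[[0,0,0],[0,0,0],[0,0,0],[0,0,0],[0,0,0],[0,0,0],[0,0,0],[0,0,0]]}' && python3 -m crank '{"dp":[[0,0,0],[0,0,0],[0,0,0],[0,0,0],[0,0,0],[0,0,0],[0,0,0],[0,0,0]],"delta_rot":[[0,0,0],[0,0,0],[0,0,0],[0,0,0],[0,0,0],[0,0,0],[0,0,0],[0,0,0]]}' 1.5 12;python3 st.py .4979 -.1143; python3 arc.py .4979 -.1143 .0373 281.3 -2.5
```

```text
time: 19.05
position: [0.5056, -0.1512, 0.1323]
tool_rot: [-2.22, 2.222, -0.002]
ft_force: [-0.3, -1.0, 0.7]
grip_width: 0.572
time: 19.85
position: [0.5051, -0.151, 0.1318]
tool_rot: [-2.22, 2.223, -0.0]
ft_force: [-0.7, 1.7, 2.3]
grip_width: 0.25
t 19.85 pos [ 0.5051 -0.151   0.1318] r 0.037358173656801386 th 281.1534102536064 F [-0.7475  1.6603  2.3241] Frad -1.7735246564082778 Fcw 0.4121975188830181
[[-0.04,-0.16,0],[-0.04,-0.16,0],[-0.05,-0.16,0],[-0.06,-0.15,0],[-0.06,-0.15,0],[-0.07,-0.15,0],[-0.08,-0.14,0],[-0.08,-0.14,0]] end [ 0.5173 -0.1462] 301.3
```

```bash
python3 -m crank '{"dp":[[-0.04,-0.16,0],[-0.04,-0.16,0],[-0.05,-0.16,0],[-0.06,-0.16,0],[-0.06,-0.16,0],[-0.07,-0.15,0],[-0.08,-0.15,0],[-0.08,-0.15,0]],"delta_rot":[[0,0,0],[0,0,0],[0,0,0],[0,0,0],[0,0,0],[0,0,0],[0,0,0],[0,0,0]]}';python3 st.py .4979 -.1143; python3 tt.py|tail -9
python3 -m crank '{"dp":[[0,0,0],[0,0,0],[0,0,0],[0,0,0],[0,0,-1],[0,0,-3],[0,0,-3],[0,0,-2]],"delta_rot":[[0,0,0],[0,0,0],[0,0,0],[0,0,0],[0,0,0],[0,0,0],[0,0,0],[0,0,0]]}' 5
```

```text
time: 20.65
position: [0.5177, -0.1465, 0.1317]
tool_rot: [2.22, -2.223, 0.001]
ft_force: [-2.7, -1.9, 4.6]
grip_width: 0.253
t 20.65 pos [ 0.5177 -0.1465  0.1317] r 0.037790772579972744 th 301.62209208063666 F [-2.7329 -1.8841  4.5609] Frad 0.17143966083441384 Fcw 3.314994121716489
0.2 w1.0 mod45 0.2
42.0 w6.5 mod45 42.0
87.2 w5.0 mod45 42.2
130.8 w21.0 mod45 40.8
177.5 w7.5 mod45 42.5
222.8 w6.0 mod45 42.8
267.2 w6.0 mod45 42.2
312.0 w6.5 mod45 42.0
356.5 w6.5 mod45 41.5
time: 21.5
position: [0.5185, -0.1462, 0.2247]
tool_rot: [-2.219, 2.221, -0.005]
ft_force: [0.7, -0.5, -0.6]
grip_width: 0.575
```

```bash
python3 -m crank '{"dp":[[-3,1.2,0],[-4.5,1.8,0],[-4.5,1.8,0],[-4.5,1.8,0],[-4.5,1.8,0],[-4.5,1.8,0],[-4,1.6,1],[-2,0.2,2]],"delta_rot":[[0,0,0],[0,0,0],[0,0,0],[0,0,0],[0,0,0],[0,0,0],[0,0,0],[0,0,0]]}' && python3 -m crank '{"dp":[[0,0,2],[0,0,2],[0,0,1],[0,0,0],[0,0,0],[0,0,0],[0,0,0],[0,0,0]],"delta_rot":[[0,0,0],[0,0,0],[0,0,0],[0,0,0],[0,0,0],[0,0,0],[0,0,0],[0,0,0]]}'&& python3 - <<'E'
from wp import *
i=ctrl.camera_info("wrist");np.save("wi5.npy",i,allow_pickle=True);print(i["xyz"])
I=ctrl.get_image("wrist");cv2.imwrite("pics/w5.png",I)
h=proj(i,np.array([[.4675,.163,.066]]))[0].astype(int);print(h)
x,y=h[0]-40,h[1]-40
cv2.imwrite("pics/w5c.png",cv2.resize(I[y:y+80,x:x+80],None,fx=7,fy=7,interpolation=2));print(x,y)
E
```

```text
time: 22.3
position: [0.3971, 0.1733, 0.1935]
tool_rot: [-2.224, 2.214, -0.006]
ft_force: [0.9, -0.9, 0.4]
grip_width: 0.577
time: 23.1
position: [0.3983, 0.1689, 0.1422]
tool_rot: [-2.219, 2.223, -0.001]
ft_force: [0.4, -0.1, 0.8]
grip_width: 0.578
[0.4682 0.1675 0.2852]
[288 122]
248 82
```

View pics/w5c.png

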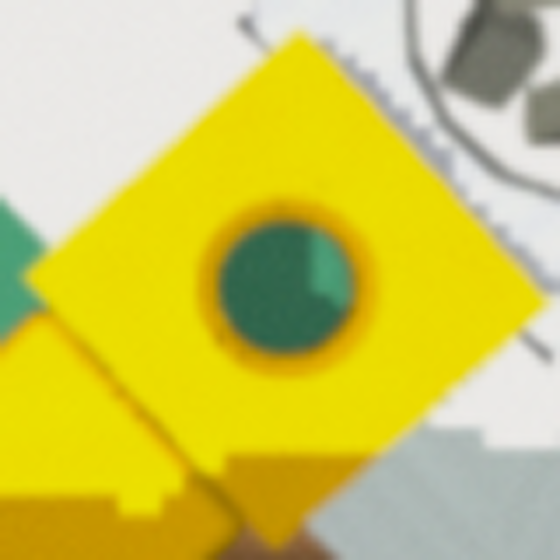

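View pics/w5.png

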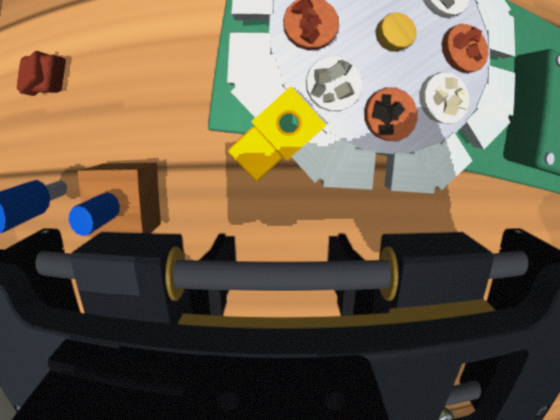

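```bash
python3 - <<'E'
from wp import *
i=np.load("wi5.npy",allow_pickle=True).item();i2=np.load("wi2.npy",allow_pickle=True).item()
print('hole',plane("wrist",(288.6,122.7),.066,i),'knob',plane("wrist",(398,30),.066,i))
print('pin w2',plane("wrist",(30+450/4.5-.4,140+292/4.5-.4),.091,i2))
# block corners top z .045 in w2
for p in((413,122),(640,122),(650,368),(430,362)): print(plane("wrist",(30+p[0]/4.5-.4,140+p[1]/4.5-.4),.045,i2))
for b in blobs(cv2.imread("pics/w5.png"),(106,200,200),(125,255,255))[0]: print(*b,plane("wrist",b[0],.091,i))
p=ctrl.get_state()["position"];print(p)
E
```

```text
hole [0.4672 0.1628 0.066 ] knob [0.5366 0.0861 0.066 ]
pin w2 [0.4061 0.3125 0.091 ]
[0.4362 0.3426 0.045 ]
[0.4348 0.2825 0.045 ]
[0.3755 0.2843 0.045 ]
[0.3757 0.3445 0.045 ]
[  1.2 219. ] [  0 206   4  26  78] [0.405  0.4056 0.091 ]
[ 80.4 220.5] [ 70 207  22  28 469] [0.4057 0.3127 0.091 ]
[0.3982 0.1689 0.142 ]
```

```bash
python3 -m crank '{"dp":[[-2.4,-0.1,0],[-4,-0.2,0],[-4,-0.2,0],[-3,-0.2,0],[-1,0,0],[0,0,0],[0,0,0],[0,0,0]],"delta_rot":[[0,0,0],[0,0,0],[0,0,0],[0,0,0],[0,0,0],[0,0,0],[0,0,0],[0,0,0]]}' && python3 - <<'E'
from wp import *
i=ctrl.camera_info("wrist");p=ctrl.get_state()["position"];print(p)
I=ctrl.get_image("wrist");cv2.imwrite("pics/w6.png",I)
for n in("top",): cv2.imwrite("pics/t6.png",ctrl.get_image(n))
for b in blobs(I,(106,200,200),(125,255,255))[0]: print(*b,plane("wrist",b[0],.091,i))
E
```

```text
time: 23.95
position: [0.4055, 0.3109, 0.1414]
tool_rot: [2.217, -2.224, 0.002]
ft_force: [0.0, -0.4, 0.0]
grip_width: 0.575
[0.4055 0.3109 0.1414]
[140.3 220.2] [120 205  43  28 944] [0.4143 0.4035 0.091 ]
```

View pics/w6.png

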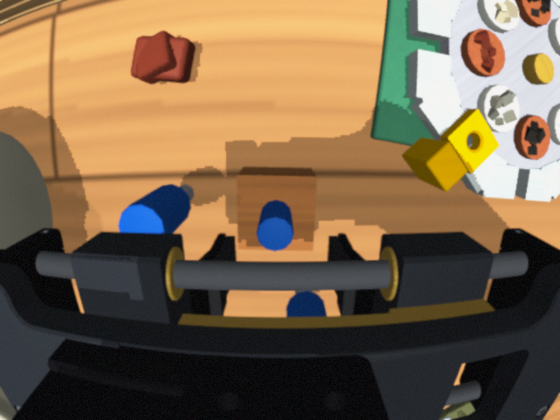

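```bash
python3 - <<'E'
from wp import *
I=cv2.imread("pics/w6.png");i=ctrl.camera_info("wrist")
cv2.imwrite("pics/w6c.png",cv2.resize(I[190:260,235:315],None,fx=7,fy=7,interpolation=2))
for u in((275,232),(275,234)):print(plane("wrist",u,.091,i))
E
```

```text
[0.4068 0.314  0.091 ]
[0.4055 0.314  0.091 ]
```

View pics/w6c.png

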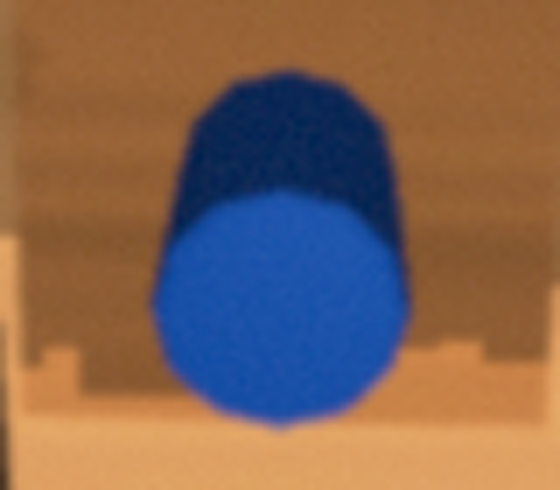

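```bash
python3 -m crank '{"dp":[[-0.3,0,0],[0,0,1],[0,0,1.5],[0,0,1.5],[0,0,1.4],[0,0,1],[0,0,0],[0,0,0]],"delta_rot":[[0,0,0],[0,0,0],[0,0,0],[0,0,0],[0,0,0],[0,0,0],[0,0,0],[0,0,0]]}' && python3 -m crank '{"dp":[[0,0,0],[0,0,0],[0,0,0],[0,0,0],[0,0,0],[0,0,0],[0,0,0],[0,0,0]],"delta_rot":[[0,0,0],[0,0,0],[0,0,0],[0,0,0],[0,0,0],[0,0,0],[0,0,0],[0,0,0]]}' 1.5 25;python3 st.py .4979 -.1143
```

```text
time: 24.85
position: [0.4049, 0.3161, 0.0774]
tool_rot: [2.22, -2.222, -0.001]
ft_force: [0.2, 0.7, -0.2]
grip_width: 0.571
time: 25.65
position: [0.4053, 0.3159, 0.0778]
tool_rot: [-2.22, 2.223, -0.001]
ft_force: [0.6, -1.5, 3.4]
grip_width: 0.265
t 25.65 pos [0.4053 0.3159 0.0778] r 0.44001365619815536 th 102.15192455485395 F [ 0.6449 -1.5488  3.3782] Frad -1.6498790546687525 Fcw 0.3043846192708199
```

```bash
python3 -m crank '{"dp":[[0,0,-1],[0,0,-2],[0,0,-2],[0,0,-2],[0,0,-1],[2,-0.8,0],[3.5,-1.4,0],[3.5,-1.4,0]],"delta_rot":[[0,0,0],[0,0,0],[0,0,0],[0,0,0],[0,0,0],[0,0,0],[0,0,0],[0,0,0]]}' && python3 -m crank '{"dp":[[3.5,-1.4,0],[2,-0.9,0],[0.7,-0.3,0],[0,0,0],[0,0,0],[0,0,0],[0,0,0],[0,0,0]],"delta_rot":[[0,0,0],[0,0,0],[0,0,0],[0,0,0],[0,0,0],[0,0,0],[0,0,0],[0,0,0]]}'&& python3 - <<'E'
from wp import *
i=ctrl.camera_info("wrist");np.save("wi7.npy",i,allow_pickle=True);s=ctrl.get_state();print(s["position"],s["ft_force"],s["grip_width"])
I=ctrl.get_image("wrist");cv2.imwrite("pics/w7.png",I)
for n in("scene",): cv2.imwrite("pics/s7.png",ctrl.get_image(n))
C=cv2.imread("pics/s7.png");cv2.imwrite("pics/s7c.png",cv2.resize(C[150:260,310:430],None,fx=5,fy=5,interpolation=2))
E
```

```text
time: 26.45
position: [0.4408, 0.2254, 0.1576]
tool_rot: [-2.223, 2.22, -0.0]
ft_force: [-0.0, -0.4, -1.7]
grip_width: 0.264
time: 27.25
position: [0.4665, 0.1647, 0.1576]
tool_rot: [-2.222, 2.221, 0.0]
ft_force: [-0.0, -0.1, -0.8]
grip_width: 0.272
[0.4665 0.1647 0.1576] [-0.0472 -0.0937 -0.8218] 0.2720262541669348
```

View pics/w7.png

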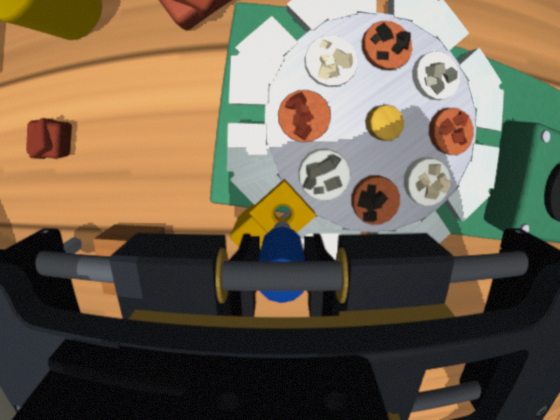

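View pics/s7c.png

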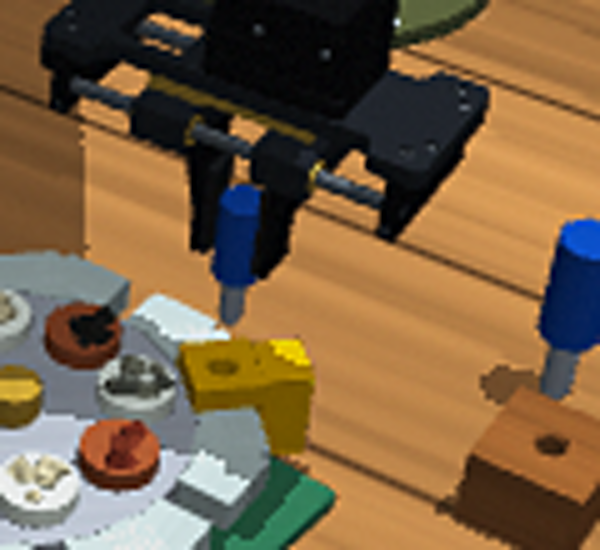

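```bash
python3 - <<'E'
from wp import *
I=cv2.imread("pics/w7.png")
cv2.imwrite("pics/w7c.png",cv2.resize(I[175:310,230:335],None,fx=5.5,fy=4.4,interpolation=2))
E
```

```text
(no output)
```

View pics/w7c.png

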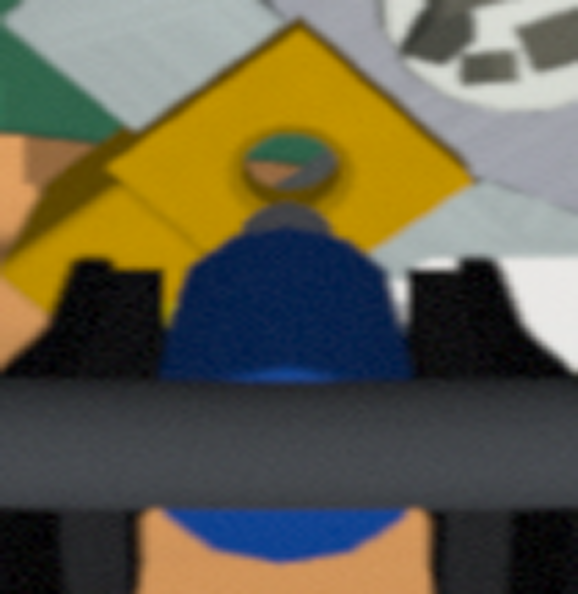

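```bash
python3 - <<'E'
from wp import *
i=np.load("wi7.npy",allow_pickle=True).item()
print('hole',plane("wrist",(282.5,212.3),.066,i),'tipfront',plane("wrist",(281.8,221.2),.0928,i))
# grip top rear edge at z=.1578-.0098+.023
print('griprear',plane("wrist",(230+284/5.5-.4,175+562/4.4-.4),.171,i),'gripLR',plane("wrist",(230+160/5.5-.4,175+380/4.4),.15,i),plane("wrist",(230+412/5.5-.4,175+380/4.4),.15,i))
# scene: hole & tip
C=lambda x,y:(310+x/5-.4,150+y/5-.4)
print('scene hole',plane("scene",C(222,368),.066),'tip',plane("scene",C(231,318),.0928),'griptop',plane("scene",C(244,196),.171))
print(ctrl.get_state()["position"])
E
```

```text
hole [0.4689 0.1627 0.066 ] tipfront [0.4704 0.1632 0.0928]
griprear [0.4557 0.1635 0.171 ] gripLR [0.4671 0.175  0.15  ] [0.4671 0.1517 0.15  ]
scene hole [0.4689 0.1648 0.066 ] tip [0.4615 0.163  0.0928] griptop [0.4644 0.1628 0.171 ]
[0.4667 0.1643 0.1576]
```

```bash
python3 -m crank '{"dp":[[0.04,-0.12,0],[0,0,1],[0,0,0.8],[0,0,0.5],[0,0,0.3],[0,0,0.2],[0,0,0.2],[0,0,0]],"delta_rot":[[0,0,0],[0,0,0],[0,0,0],[0,0,0],[0,0,0],[0,0,0],[0,0,0],[0,0,0]]}'&& python3 - <<'E'
from wp import *
i=ctrl.camera_info("wrist");np.save("wi8.npy",i,allow_pickle=True);s=ctrl.get_state();print(s["position"],s["ft_force"],s["grip_width"])
I=ctrl.get_image("wrist");cv2.imwrite("pics/w8.png",I)
S=ctrl.get_image("scene");cv2.imwrite("pics/s8.png",S)
cv2.imwrite("pics/c8.png",np.hstack([cv2.resize(I[195:275,235:335],None,fx=4,fy=5,interpolation=2),cv2.resize(S[180:260,320:400],None,fx=5,fy=5,interpolation=2)]))
E
```

```text
time: 28.15
position: [0.468, 0.1634, 0.1275]
tool_rot: [2.22, -2.223, -0.0]
ft_force: [-0.4, 0.6, -0.3]
grip_width: 0.266
[0.468  0.1634 0.1275] [-0.4466  0.5754 -0.2647] 0.26564029234144715
```

View pics/c8.png

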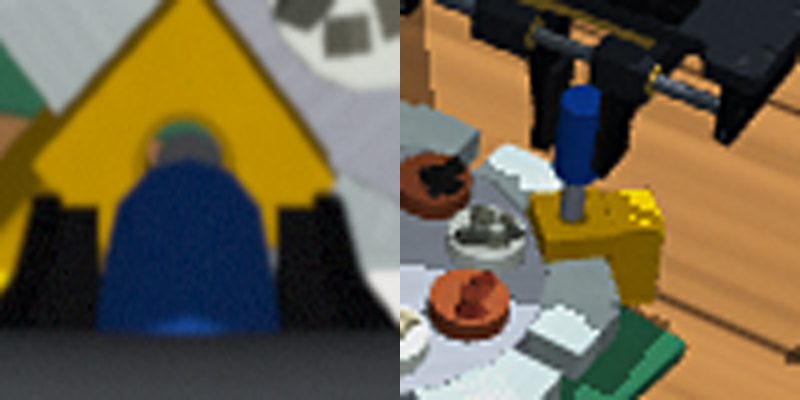

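```bash
python3 -m crank '{"dp":[[-0.04,0,0],[0,0,0.1],[0,0,0.15],[0,0,0.15],[0,0,0.15],[0,0,0.15],[0,0,0.1],[0,0,0]],"delta_rot":[[0,0,0],[0,0,0],[0,0,0],[0,0,0],[0,0,0],[0,0,0],[0,0,0],[0,0,0]]}'
```

```text
time: 29.05
position: [0.4679, 0.1638, 0.1194]
tool_rot: [2.22, -2.222, -0.0]
ft_force: [-0.4, -0.1, -1.6]
grip_width: 0.272
```

```bash
python3 -m crank '{"dp":[[0,0,0.1],[0,0,0.15],[0,0,0.15],[0,0,0.15],[0,0,0.15],[0,0,0.15],[0,0,0.1],[0,0,0]],"delta_rot":[[0,0,0],[0,0,0],[0,0,0],[0,0,0],[0,0,0],[0,0,0],[0,0,0],[0,0,0]]}'
```

```text
time: 29.85
position: [0.4679, 0.1638, 0.1099]
tool_rot: [2.22, -2.222, -0.0]
ft_force: [-0.2, 0.7, 0.7]
grip_width: 0.269
```

Past the rim level (0.113) without resistance; on down to about 1 mm above home.

```bash
python3 -m crank '{"dp":[[0,0,0.15],[0,0,0.2],[0,0,0.2],[0,0,0.2],[0,0,0.15],[0,0,0.1],[0,0,0.05],[0,0,0]],"delta_rot":[[0,0,0],[0,0,0],[0,0,0],[0,0,0],[0,0,0],[0,0,0],[0,0,0],[0,0,0]]}'
```

```text
time: 30.65
position: [0.468, 0.1638, 0.0996]
tool_rot: [2.22, -2.223, -0.0]
ft_force: [0.2, -0.3, -0.2]
grip_width: 0.264
```

```bash
python3 -m crank '{"dp":[[0,0,0.03],[0,0,0.03],[0,0,0.03],[0,0,0.03],[0,0,0.03],[0,0,0.03],[0,0,0],[0,0,0]],"delta_rot":[[0,0,0],[0,0,0],[0,0,0],[0,0,0],[0,0,0],[0,0,0],[0,0,0],[0,0,0]]}'
```

```text
time: 31.45
position: [0.4682, 0.1639, 0.0988]
tool_rot: [2.22, -2.222, 0.001]
ft_force: [-3.1, -0.7, 8.8]
grip_width: 0.264
```

```bash
python3 -m crank '{"dp":[[0,0,0],[0,0,0],[0,0,0],[0,0,0],[0,0,-1],[0,0,-2],[0,0,-3],[0,0,-3]],"delta_rot":[[0,0,0],[0,0,0],[0,0,0],[0,0,0],[0,0,0],[0,0,0],[0,0,0],[0,0,0]]}' 5 && python3 -m crank '{"dp":[[0,0,-2],[2,2,0],[3,3,0],[3,2,0],[3,0,0],[0,0,0],[0,0,0],[0,0,0]],"delta_rot":[[0,0,0],[0,0,0],[0,0,0],[0,0,0],[0,0,0],[0,0,0],[0,0,0],[0,0,0]]}' && python3 - <<'E'
from wp import *
S=ctrl.get_image("scene");T=ctrl.get_image("top");cv2.imwrite("pics/s9.png",S);cv2.imwrite("pics/t9.png",T)
cv2.imwrite("pics/c9.png",cv2.resize(S[150:290,240:400],None,fx=5,fy=4.2,interpolation=2))
I=ctrl.get_image("wrist");cv2.imwrite("pics/w9.png",I)
E
```

```text
time: 32.25
position: [0.4678, 0.164, 0.1892]
tool_rot: [2.221, -2.222, -0.001]
ft_force: [-0.2, -0.5, 0.7]
grip_width: 0.575
time: 33.05
position: [0.3982, 0.0552, 0.2082]
tool_rot: [-2.222, 2.22, -0.0]
ft_force: [0.6, -0.3, -0.2]
grip_width: 0.577
```

View pics/c9.png

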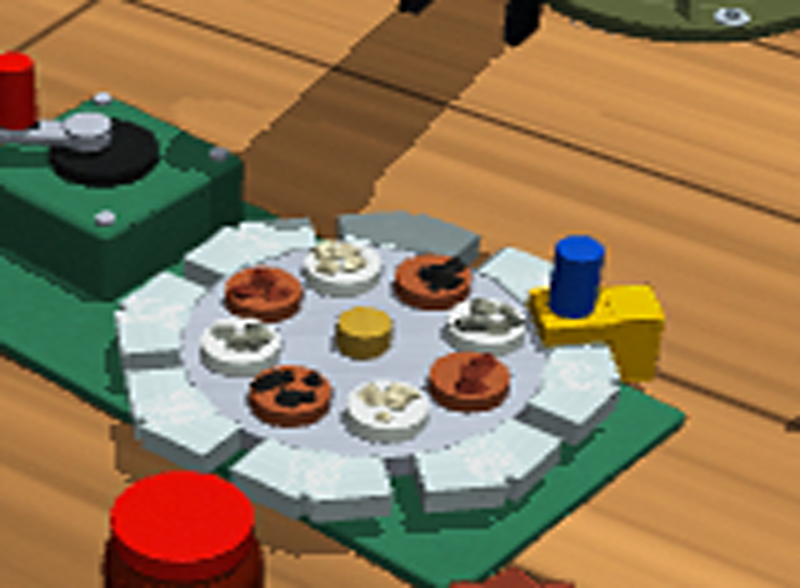

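View pics/s9.png

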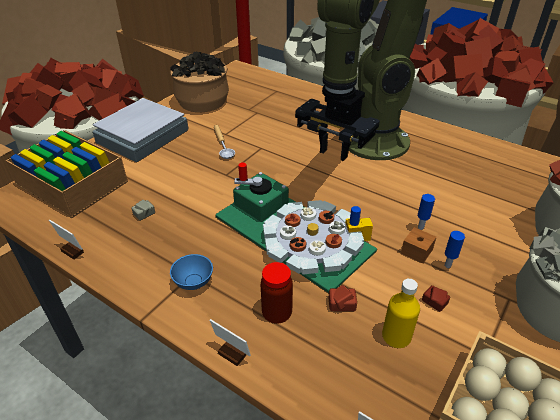

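The pin's grip sits on the bracket, at scene pixel (355,215). The block is empty and the other goods are where they were. Before handing in, I'll check the height of the pin top across two views.

```bash
python3 - <<'E'
from wp import *
S=cv2.imread("pics/s9.png");T=cv2.imread("pics/t9.png")
for b in blobs(T,(108,150,60),(125,255,255))[0]:
    if 200<b[0][0]<280: tb=b[0];print(*b)
print(tri(ray("top",tb),ray("scene",(240+580/5-.4,150+245/4.2-.4))))
s=ctrl.get_state();print(s["time"],s["qd"].round(3),s["ft_force"])
ctrl.close_job()
E
```

```text
[232.4 247.3] [230 244   5   8  31]
(array([0.4655, 0.1639, 0.113 ]), np.float64(0.0027360662687106784))
33.2 [-0.002  0.001  0.005  0.003  0.003  0.001  0.002] [-0.6549 -0.3663  0.5243]
the job is handed in; nothing more can be done
```

I wound the turntable on one division, put the smallest blue pin home through the yellow bracket into the slot, let go, and handed the job in at about 33 s. No verdict is reported.

- **Winding:** The crank went about 2.8 turns clockwise. A look through the bracket hole showed the slot about 1.5 mm too far, so I wound back about 20°. A second look then showed nothing but open slot under the hole. The side force on the handle read at most about 3.6 N, but I could only read it between moves, not during them. The upward or downward force at the handle reached about 10 N.
- **Pin:** It went down with no clear resistance past the rim level. It stopped at the expected home height, TCP 0.0988 m, with about 9 N.
- **Last checks:**
  - **Pin height:** The two-view check put the pin's top at 0.113 m, where 0.112 m is home and 0.126 m would mean stopped on the rim. The two sight lines missed each other by 2.7 mm, so that check is rough, but it agrees with the contact height.
  - **Scene:** In the last scene picture the pin stands on the bracket, its block is empty, the other goods look unmoved and the gripper is clear.
  - **Turntable:** I did not measure its angle again after the pin went in.

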